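# Load the spare battery stick into its charging cradle

### The arm

A 6-joint arm with a two-finger parallel gripper is mounted at the origin on a cart in front of the work surface, level with it; the furniture and walls round the work are solid. World frame = base frame: x ahead of the robot, y to its left, z up, the work surface at z = 0. Lengths are in mm, angles in rad, forces in N, time in s.
With the tool pointing down it reaches from about 400 to 925 mm from the base axis. Payload 12.5 kg.
Tool frame: the origin (TCP) lies at the very end of the fingers, on their centre line; the grasp point (between the pads) lies env.grip_point_offset behind it (env.grip_point_offset is the distance from the TCP to the grasp point, in mm); y points along the fingers, z is the direction in which the jaws open and shut, and the axes are right-handed (so a half turn about y gives the same grasp; the last joint's range is limited). The gripper opens to 95 mm and grips with 3 to 60 N. Pads are 20 mm wide; open, the fingers measure 119 mm over their backs; the gripper's body (75 mm by 180 mm) begins 59 mm behind the grasp point.
Start: joints at [-1.218, 0.491, 1.559, -0, 1.092, -0.106], TCP at [276.82, -560.373, 214.661] pointing down, gripper open.
Joint ranges: [-3.1, 3.1], [-0.84, 2.19], [0.05, 2.79], [-1.13, 4.28], [0.06, 2.93], [-2.69, 2.69]. Speed limits (rad/s): [2.22, 2.22, 2.79, 3.14, 3.14, 3.14].

### API

Orientations are given as [roll, pitch, yaw] about the fixed x, y, z axes, in that order (R = Rz(yaw) Ry(pitch) Rx(roll)).
In Python, from cell import readout, read_camera, env, nets gives the robot as it stands.
- The arm moves only by the tool apply_moves, never from a script. Its argument "increments" is a list of rows, each a list of 3 entries, a list of its own where there are three numbers: the shift along the tool's x, y, z in cm, then the turn, a rotation vector about the tool's x, y, z in degrees, then the finger opening in cm, from 0 to 9.51. A call has exactly 5 rows; each row shifts and turns the pose as measured when the row begins, along the tool's axes as they then stand; what a row does not reach is not made up. A row lasts 1/8 s, in which the tool goes at most 62.5 mm and 10.7 degrees, less where a joint would pass 70% of its speed; a pose out of reach is approached as far as the arm can. A call with a gripper value outside its range is refused whole. The fingers move at their own pace and stop on an object; the grip force is fixed at half the most. Time passes only in rows, so rows that do not move let the fingers close, or fill a call up. It gives the time, the measured TCP pose, the force and the opening at its end, in the units of the state.
- readout.state(): the state, without advancing time (a new reading comes with each control period).
- read_camera(name): name is "side" or "top"; returns a dict with "img" (384x512x3 uint8, red, green, blue), "vfov" (degrees; the focal length in pixels is half the picture's height over the tangent of half this angle, whatever the lens; pixels are square), "cx", "cy" (the principal point, pixels), "rvec" (rotation vector, rad) and "tvec" (3), from world to camera coordinates, as OpenCV has them. Camera axes: x right, y down, z forward; pixel columns grow to the right and rows downward; lengths in mm; the calibration is good to about 2 mm. A picture is of the moment at which its call begins. There is no depth.
- env.job_done(): hands the job in, once; it reports no verdict.
Trained networks look in a picture, given as the dict that the camera call returned (one of the last four; its "shot" number tells which), for a name from the list of things; names that differ only in an ending like _2 or _b are one class to them, and where a whole thing is asked for, a point or a joint stands for the part that bears it (a point fixed in the world has none). Each returns a list of dicts, best first, with "confidence" (0 to 1); they miss things now and then, are a little off and sometimes report something else, mostly with a low value. They report only what shows in the picture. A call takes as long as a camera call.
- nets.look_for(picture, thing): "point" ([x, y, z] in mm, in the coordinates of the camera as it stood for that picture, good to about 4 mm: the middle of the surface that is visible of it).
- nets.mark_of(picture, thing): "point" ([x, y, z] in mm, in the coordinates of the camera as it stood for that picture, good to about 4 mm: a listed point, or the origin of a listed thing).
The state is a dict: "t": time; "joints": joint angles; "qvel": joint speeds; "tau": joint torques, N m; "eef_pos": TCP position; "tcp_rot": TCP orientation; "ft_force": force on the tool from outside, world axes, zero at the start; "moment": the same for the moment, N m; "opening": opening from 0.0 (shut) to 1.0 (fully open).
Only numpy, scipy, OpenCV 4.12 (cv2) and the standard library are available. Lean on these libraries where they do the work, as an engineer would, in place of code of your own. Each camera call takes 0.05 s, during which the arm holds its last target. There are 200 camera calls.

### The job

Snap the spare battery stick up out of its two spring clips and load it into the charging cradle: tuck its flat end under the strap and push it against the coil spring contact while the nub end is still raised, then drop the nub end in so that the stick lies level and fully home between the two contacts. Never drive the spring contact in as far as its stop (feel how far it has gone; the trough is not always clamped at the same spot of its base), and leave the vial, weight, pliers and dish where they are.

Things in the scene. Friction and masses are not known exactly. Their poses are not given: they have to be found in the camera images.
- cell_mid (a point): Centre of the loose battery stick: aluminium cylinder 28 mm in diameter, 110 mm long, black sleeve on its middle 74 mm, 0.1 to 0.18 kg. One end is flat, the other has a small steel nub. x runs along it from the flat to the nub end; it may be rolled, so y and z mean nothing. It starts level in the rack, up to 7 mm along from rack_mid. Grip its middle from above, between the clips.
- cell_nub (a point): Tip of the nub (10 mm in diameter, stands out 3 mm), on the stick's axis 58 mm from cell_mid along +x.
- rack_mid (a point): Middle of the storage rack, on the stored stick's axis, 36 mm above the bench; x to the nub end, z up. A fixed wooden board 150 x 64 x 12 mm with two sprung steel C-clips, open upward, 36 mm to either side along x, 12 mm long, tops 51 mm above the bench; the 60 mm between them is free for fingers. An upward pull of 12 to 20 N opens them; the stick is free 20 mm up.
- cradle_mid (a point): Charging cradle: a fixed dark steel base 210 x 64 x 8 mm with a grey trough clamped on it. This point: 36 mm above the bench, height of the home stick's axis; x level from spring to fixed contact, z up. The home stick's centre (HOME) is level with it, but up to 12 mm off along x, either way: the trough is clamped anywhere and no reading tells where. Find out by touch (or sight).
- cradle_spring_end (a point): Middle of the base's top edge at the spring end, 117 mm from cradle_mid along -x, 8 mm above the bench. From HOME, x mm: spring contact's free face -46; steel strap -57 to -49, underside 19 above HOME, 4 thick; floor -74 to -34, 14 below HOME. The strap overlaps a home stick's flat end by 6, so the flat end goes in first, the stick tilted nub end up 10 to 20 degrees.
- cradle_contact_end (a point): Middle of the base's top edge at the fixed contact, 93 mm from cradle_mid along +x, 8 mm above the bench. From HOME, x mm: fixed contact's face +58, its wall 12 thick, top 5 above HOME; floor 46 to 60, 14 below. Cheeks -94 to -34 and 50 to 70, 32 apart, flared, tops 16 above. Between them it is open to the sides for fingers; a bed 24 wide lies 24 below HOME, the base 28 below.
- spring (a joint): How far the spring contact (steel disc, 25 mm in diameter, on a coil spring, yields to -x) is pushed in, m: 0 free, 0.009 with the stick home, 0.0175 at its stop. It starts at about 2 N and takes 0.7 N more for each mm (8.4 N home, 14 N at the stop). The tilted stick needs it 11 to 15 mm in for the nub to pass the fixed contact as it drops.
- vial_mid (a point): Bystander: middle of a small glass oil vial with a grey stopper, 30 x 34 x 64 mm, standing; 32 mm above its foot.
- weight_mid (a point): Bystander: middle of a knobbed brass weight, 32 mm in diameter and 30 mm high; 15 mm above its foot.
- pliers_mid (a point): Bystander: middle of a pair of flat pliers lying flat, 35 x 129 x 11 mm, long along its y.
- dish_mid (a point): Bystander: middle of a shallow round dish of small stones, 52 mm in diameter and 10 mm high.

How it is judged (in metres and radians):
On the way, in this order (a step that is already met when the one before it is completed fails the run):
1. the stick is out of the clips, at least 30 mm above its place in the rack (z of cell_mid in the frame of rack_mid above 0.03 m), for 0.1 s.
2. the stick's flat end is pushing the spring contact in by more than 5 mm while the nub end is still raised more than 8 mm above its seated height (value of joint spring above 0.005 m and z of cell_nub in the frame of cradle_mid above 0.008 m and distance between cell_mid and cradle_mid below 0.04 m), for 0.1 s.
At the end, for the whole second after the job is handed in: The stick lies at rest in the cradle, nub to the fixed contact, holding the spring 6 to 12 mm in: its centre within 18 mm of cradle_mid along the cradle, 4 mm across and 3 mm in height, its nub as high within 3 mm, its axis within 0.06 rad of the cradle's (x of cell_mid in the frame of cradle_mid between -0.018 and 0.018 m and y of cell_mid in the frame of cradle_mid between -0.004 and 0.004 m and z of cell_mid in the frame of cradle_mid between -0.004 and 0.003 m and z of cell_nub in the frame of cradle_mid between -0.004 and 0.003 m and x of cell_nub in the frame of cradle_mid above 0.04 m and angle between the x axis of cell_mid and the x axis of cradle_mid, either way round below 0.06 rad and value of joint spring between 0.006 and 0.012 m and linear speed of cell below 0.02 m/s); the robot touches nothing.
It fails at once if the spring contact was driven against its stop (more than 16.5 mm in) (value of joint spring above 0.0165 m).
It fails at once if the vial moved by more than 25 mm (distance of vial_mid from where it was at the start of the episode above 0.025 m).
It fails at once if the weight moved by more than 25 mm (distance of weight_mid from where it was at the start of the episode above 0.025 m).
It fails at once if the pliers moved by more than 25 mm (distance of pliers_mid from where it was at the start of the episode above 0.025 m).
It fails at once if the dish moved by more than 25 mm (distance of dish_mid from where it was at the start of the episode above 0.025 m).
It also fails if it takes over 45 s, if anything falls off the work surface, if the arm or the gripper's body presses on something with over 40 N, if the wrist force passes 120 N, or if a joint passes its speed limit or range.

## Working session

There is one attempt and no reset: what is moved stays moved. The work goes in short steps, Python scripts to look and compute and a tool call to move; the robot and the scene stay as the last step left them, time stands still between calls to the robot, and variables do not carry over. Pictures are saved under pics/ and viewed, about 8 in all and at most 12, crops included, and the job is handed in when it is done.

Besides the shell and the picture viewer there is one more tool, called after "Request:" by a JSON object that holds its "fn" and its "kwargs", one argument or row to a line. apply_moves: Moves the arm, as the interface text tells. Its arguments: {"type":"object","properties":{"increments":{"type":"array"}},"required":["increments"]}

```bash
ls; mkdir -p pics; cat > h.py <<'E'
import numpy as np, cv2
from scipy.spatial.transform import Rotation as R
from cell import readout, read_camera, env, nets
def w(pic,p):
    M=R.from_rotvec(np.ravel(pic["rvec"])).as_matrix()
    return M.T@(np.asarray(p)-np.ravel(pic["tvec"]))
def proj(pic,P):
    f=pic["img"].shape[0]/2/np.tan(np.radians(pic["vfov"]/2))
    c=R.from_rotvec(np.ravel(pic["rvec"])).apply(np.atleast_2d(P))+np.ravel(pic["tvec"])
    return np.c_[f*c[:,0]/c[:,2]+pic["cx"],f*c[:,1]/c[:,2]+pic["cy"]]
def campos(pic): return w(pic,[0,0,0])
def save(pic,n): cv2.imwrite("pics/"+n,pic["img"][:,:,::-1])
def pose():
    s=readout.state(); return np.array(s["eef_pos"]),R.from_euler("xyz",s["tcp_rot"]).as_matrix(),s
E
cat > a.py <<'E'
from h import *
pics={n:read_camera(n) for n in("side","top")}
for n,p in pics.items():
    save(p,n+"0.png"); print(n,campos(p).round(),p["vfov"])
    for t in "cell_mid cell_nub rack_mid cradle_mid cradle_spring_end cradle_contact_end vial_mid weight_mid pliers_mid dish_mid".split():
        for d in nets.mark_of(p,t)[:2]: print(t,w(p,d["point"]).round(1),round(d["confidence"],2))
cv2.imwrite("pics/both.png",cv2.resize(np.hstack([p["img"] for p in pics.values()]),None,fx=.78,fy=.78)[:,:,::-1])
print(env.grip_point_offset,pose())
E
python3 a.py
```

```text
pics
side [ 675. 1056. 1008.] 45.997643004737796
cell_mid [538.2 -86.7  37.7] 0.75
cell_nub [595.2 -98.1  36.2] 0.79
rack_mid [543.9 -90.5  38.6] 0.61
rack_mid [730.9  10.3  30. ] 0.54
cradle_mid [526.1 120.2  37.9] 0.86
cradle_spring_end [408.4 132.7   3.4] 0.9
cradle_contact_end [619.4 109.2   5.8] 0.95
vial_mid [732.1   9.2  26. ] 0.53
weight_mid [391.6  34.6  15.7] 0.54
pliers_mid [526.  346.1   1.3] 0.5
dish_mid [ 520.7 -300.9    2.2] 0.44
top [ 404.   36. 1004.] 56.27903770460388
cell_mid [543.6 -87.4  37.3] 0.85
cell_nub [599.4 -96.7  36.7] 0.66
cell_nub [735.7  14.8  30.5] 0.44
cradle_mid [527.2 118.5  32.4] 0.67
cradle_spring_end [410.1 134.3   5.4] 0.86
cradle_spring_end [396.3  37.6  15.9] 0.64
cradle_contact_end [620.5 108.4   8.4] 0.66
vial_mid [598.2 -94.7  34.3] 0.69
vial_mid [735.3  15.6  32.3] 0.61
weight_mid [395.8  34.8  15.9] 0.61
weight_mid [ 522.8 -302.     5.4] 0.39
pliers_mid [532.7 346.9   5.1] 0.59
dish_mid [ 525.7 -303.9    4.2] 0.51
18.8 (array([ 276.83019045, -560.3777064 ,  214.66095563]), array([[-8.96572720e-01,  3.13706130e-05,  4.42896553e-01],
       [-4.42896553e-01, -1.10323531e-04, -8.96572714e-01],
       [ 2.07358758e-05, -9.99999993e-01,  1.12807004e-04]]), {'t': 1.1, 'joints': array([-1.21758310e+00,  4.90904948e-01,  1.55889105e+00, -9.83602138e-06,
        1.09168229e+00, -1.05609044e-01]), 'qvel': array([-0.00012555,  0.0001462 ,  0.00050872, -0.00081598,  0.00212369,
       -0.00172706]), 'tau': array([-4.74773042e-03, -6.12484932e+01, -2.58438867e+01,  6.91055437e-02,
        4.45627025e-02, -9.44713406e-06]), 'eef_pos': array([ 276.83019045, -560.3777064 ,  214.66095563]), 'tcp_rot': array([-1.57068352e+00, -2.07358758e-05, -2.68276585e+00]), 'ft_force': array([-0.12846395,  0.46527141, -0.46682382]), 'moment': array([0.00025491, 0.03778192, 0.05038458]), 'opening': 0.9989284928636191})
```

View pics/both.png

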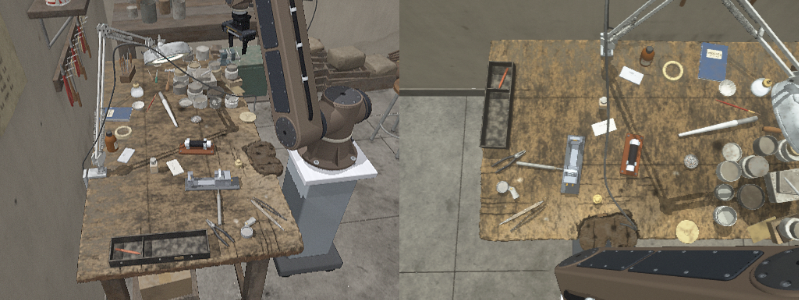

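```bash
cat > b.py <<'E'
from h import *
out=[]
for n in("side","top"):
    p=read_camera(n)
    a=proj(p,[[409,133.5,8],[620,108.8,8],[541,-87,36],[541,-87,60]]); print(n,a.round(1))
    c=proj(p,[[535,15,30]])[0].round().astype(int); print(c)
    W,H=(100,75) if n=="side" else (100,75)
    x,y=c-[W//2+0,H//2]; 
    im=p["img"]; im=im[max(y-35,0):y+H+35,max(x-15,0):x+W+15]; print("origin",x-15,y-35)
    out.append(cv2.resize(im,None,fx=4,fy=4,interpolation=cv2.INTER_CUBIC)); print(out[-1].shape)
h=max(o.shape[0] for o in out)
for n,o in zip("st",out): cv2.imwrite(f"pics/c{n}.png",o[:,:,::-1])
E
python3 b.py
```

```text
side [[306.4 232.9]
 [236.4 234.7]
 [253.4 183.9]
 [253.2 178.3]]
[260 206]
origin 195 134
(580, 520, 3)
top [[217.8 248.6]
 [227.4 173.1]
 [298.4 199. ]
 [299.5 197.8]]
[261 202]
origin 196 130
(580, 520, 3)
```

View pics/ct.png

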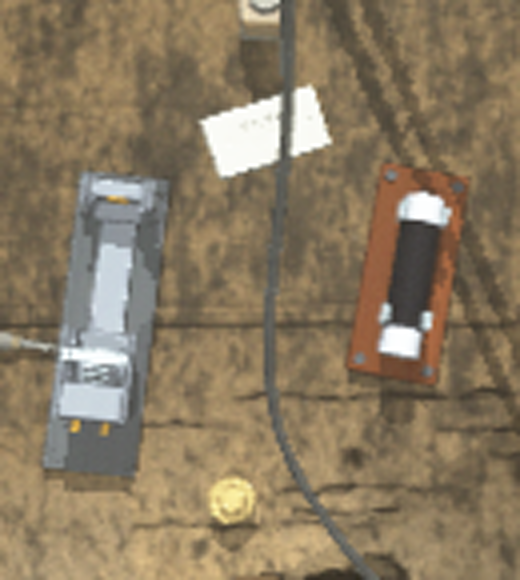

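View pics/cs.png

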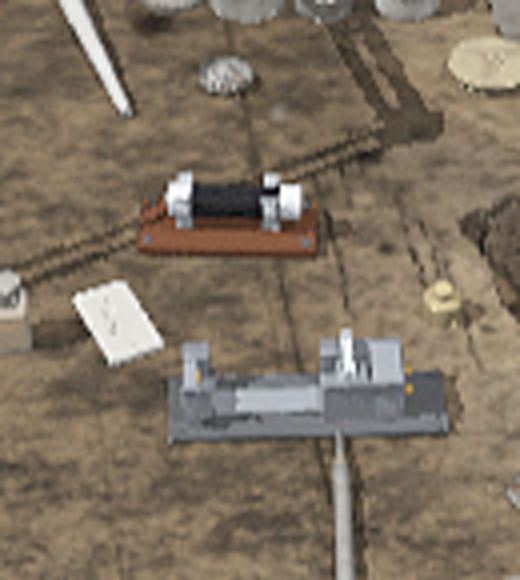

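```bash
cat > c.py <<'E'
from h import *
s=np.array([409.3,133.5]);c=np.array([620,108.8]);u=(c-s)/np.linalg.norm(c-s);v=np.array([-u[1],u[0]])
m=(s*93+c*117)/210; print(m,u,np.degrees(np.arctan2(u[1],u[0])))
for n,o in(("side",(195,134)),("top",(196,130))):
    p=read_camera(n)
    f=lambda P:((proj(p,[[*(m+u*x+v*y),z] for x,y,z in P])-o)*4+1.5).round(0).tolist()
    print(n,"base",f([(-117,32,8),(-117,-32,8),(93,32,8),(93,-32,8)]))
    for off in(0,10):print(off,"conE",f([(70+off,18,52),(70+off,-18,52)]),"conI",f([(50+off,18,52),(50+off,-18,52)]),"sprOut",f([(-94+off,18,52),(-94+off,-18,52)]),"sprIn",f([(-34+off,18,52),(-34+off,-18,52)]), "strap",f([(-57+off,0,59),(-49+off,0,59)]))
print(cv2.imread("pics/side0.png").shape)
E
python3 c.py
```

```text
[526.69       119.73857143] [ 0.99319878 -0.11643099] -6.686169343107525
side base [[449.0, 428.0], [441.0, 367.0], [168.0, 436.0], [169.0, 374.0]]
0 conE [[197.0, 380.0], [196.0, 346.0]] conI [[224.0, 380.0], [223.0, 345.0]] sprOut [[420.0, 374.0], [415.0, 340.0]] sprIn [[338.0, 376.0], [335.0, 342.0]] strap [[368.0, 352.0], [357.0, 352.0]]
10 conE [[183.0, 381.0], [183.0, 346.0]] conI [[210.0, 380.0], [210.0, 345.0]] sprOut [[406.0, 375.0], [402.0, 340.0]] sprIn [[324.0, 377.0], [322.0, 342.0]] strap [[354.0, 352.0], [344.0, 352.0]]
top base [[43.0, 469.0], [136.0, 479.0], [82.0, 170.0], [172.0, 180.0]]
0 conE [[92.0, 192.0], [145.0, 197.0]] conI [[88.0, 221.0], [141.0, 226.0]] sprOut [[60.0, 435.0], [114.0, 441.0]] sprIn [[72.0, 344.0], [126.0, 351.0]] strap [[93.0, 381.0], [95.0, 369.0]]
10 conE [[93.0, 177.0], [147.0, 183.0]] conI [[90.0, 206.0], [143.0, 212.0]] sprOut [[62.0, 420.0], [116.0, 426.0]] sprIn [[74.0, 330.0], [127.0, 336.0]] strap [[95.0, 366.0], [97.0, 354.0]]
(384, 512, 3)
```

View pics/side0.png

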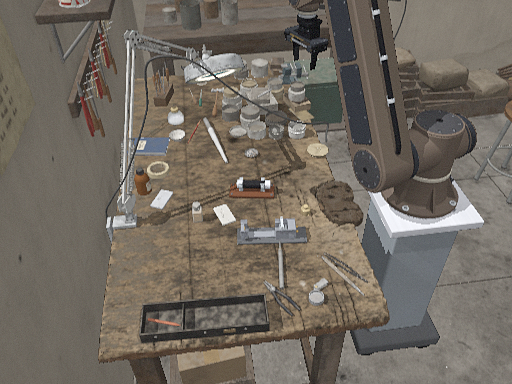

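View pics/top0.png

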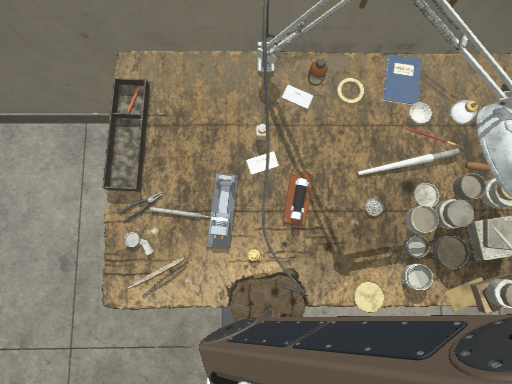

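```bash
cat > d.py <<'E'
from h import *
t=read_camera("top");s=read_camera("side")
f=t["img"].shape[0]/2/np.tan(np.radians(t["vfov"]/2))
for q in((265,130),(264,180),(268,240),(283,270),(300,290)):
    d=w(t,[(q[0]-t["cx"])/f,(q[1]-t["cy"])/f,1])-campos(t)
    print(q)
    for z in(0,100,200,300,400,500,600,700,800):
        P=campos(t)+d*(z-campos(t)[2])/d[2]; print("  ",z,P.round(),proj(s,P)[0].round())
E
python3 d.py
```

```text
(265, 130)
   0 [749.   1.   0.] [193. 217.]
   100 [715.   5. 100.] [200. 193.]
   200 [681.   8. 200.] [209. 167.]
   300 [646.  12. 300.] [218. 137.]
   400 [612.  15. 400.] [229. 105.]
   500 [578.  18. 500.] [240.  69.]
   600 [543.  22. 600.] [254.  28.]
   700 [509.  25. 700.] [269. -19.]
   800 [474.  29. 800.] [286. -72.]
(264, 180)
   0 [601.   5.   0.] [239. 213.]
   100 [582.   8. 100.] [244. 189.]
   200 [562.  11. 200.] [250. 163.]
   300 [542.  14. 300.] [256. 134.]
   400 [523.  18. 400.] [263. 102.]
   500 [503.  21. 500.] [270.  67.]
   600 [484.  24. 600.] [279.  26.]
   700 [464.  27. 700.] [289. -20.]
   800 [444.  30. 800.] [301. -73.]
(268, 240)
   0 [432.  -4.   0.] [290. 205.]
   100 [429.  -0. 100.] [292. 182.]
   200 [426.   4. 200.] [295. 157.]
   300 [423.   8. 300.] [297. 129.]
   400 [421.  12. 400.] [300.  98.]
   500 [418.  16. 500.] [304.  63.]
   600 [415.  20. 600.] [308.  23.]
   700 [413.  24. 700.] [312. -22.]
   800 [410.  28. 800.] [317. -74.]
(283, 270)
   0 [350. -45.   0.] [312. 194.]
   100 [355. -37. 100.] [313. 173.]
   200 [361. -29. 200.] [314. 149.]
   300 [366. -21. 300.] [315. 122.]
   400 [371. -13. 400.] [317.  92.]
   500 [377.  -5. 500.] [318.  58.]
   600 [382.   4. 600.] [320.  20.]
   700 [388.  12. 700.] [322. -24.]
   800 [393.  20. 800.] [324. -75.]
(300, 290)
   0 [296. -90.   0.] [324. 184.]
   100 [307. -78. 100.] [325. 163.]
   200 [317. -65. 200.] [325. 141.]
   300 [328. -52. 300.] [325. 115.]
   400 [339. -40. 400.] [326.  86.]
   500 [350. -27. 500.] [326.  54.]
   600 [361. -15. 600.] [327.  16.]
   700 [372.  -2. 700.] [327. -27.]
   800 [382.  10. 800.] [328. -77.]
```

```bash
cat > plan.py <<'E'
from h import *
def plan(P,Rt,n,show=True):
    """n equal rows to world TCP P, orientation Rt: print tool-axis increments (cm, deg)"""
    p,R0,s=pose(); rv=R.from_matrix(R0.T@Rt).as_rotvec()
    print("at",p.round(1),"F",s["ft_force"].round(1),"err mm",np.round(R0.T@(P-p),1),"deg",np.degrees(rv).round(1),"open",round(s["opening"],3),"t",round(s["t"],2))
    for i in range(n):
        Ri=R0@R.from_rotvec(rv*i/n).as_matrix()
        print([(Ri.T@(P-p)/n/10).round(2).tolist(),np.degrees(rv/n).round(1).tolist()])
def orient(yaw,tilt=0):
    """tool x = -stick dir; stick yaw (deg), nub end raised by tilt"""
    B=np.array([[-1,0,0],[0,0,-1],[0,-1,0.]]).T
    return R.from_euler("ZY",[yaw,-tilt],degrees=True).as_matrix()@B
RACK=np.array([541,-87.2]);RY=-10.2
M=np.array([526.7,119.7]);CY=-6.69
U=np.array([np.cos(np.radians(CY)),np.sin(np.radians(CY))])
def crad(dx,dz,tilt,g=18.8):
    """TCP for stick grasp point at dx along from cradle_mid, dz above home axis"""
    Rt=orient(CY,tilt); return np.array([*(M+U*dx),36+dz])+Rt[:,1]*g,Rt
E
python3 -c "
from plan import *
plan(np.array([*RACK,120]),orient(RY),10)"
```

```text
at [ 276.8 -560.4  214.7] F [ 1.1 -0.3 -0.4] err mm [-446.4   94.6 -307.2] deg [-0.  36.5 -0. ] open 1.001 t 1.4
[[-4.46, 0.95, -3.07], [-0.0, 3.6, -0.0]]
[[-4.26, 0.95, -3.35], [-0.0, 3.6, -0.0]]
[[-4.04, 0.95, -3.61], [-0.0, 3.6, -0.0]]
[[-3.8, 0.95, -3.86], [-0.0, 3.6, -0.0]]
[[-3.55, 0.95, -4.1], [-0.0, 3.6, -0.0]]
[[-3.28, 0.95, -4.32], [-0.0, 3.6, -0.0]]
[[-3.0, 0.95, -4.52], [-0.0, 3.6, -0.0]]
[[-2.7, 0.95, -4.7], [-0.0, 3.6, -0.0]]
[[-2.4, 0.95, -4.86], [-0.0, 3.6, -0.0]]
[[-2.08, 0.95, -5.0], [-0.0, 3.6, -0.0]]
```

Request:
{"fn": "apply_moves", "kwargs": {
  "increments": [
    [[-4.5, 0, -3.1], [0, 3.6, 0], 7],
    [[-4.3, 0, -3.4], [0, 3.6, 0], 7],
    [[-4.0, 0, -3.6], [0, 3.6, 0], 7],
    [[-3.8, 0, -3.9], [0, 3.6, 0], 7],
    [[-3.6, 0, -4.1], [0, 3.6, 0], 7]
  ]
}}

```text
t: 2.02
eef_pos: [412.0, -319.3, 214.1]
tcp_rot: [-1.57, 0.001, -3.013]
ft_force: [0.5, -1.2, 0.2]
opening: 0.734
```

```bash
python3 -c "
from plan import *
plan(np.array([*RACK,120]),orient(RY),5)"
```

```text
at [ 412.  -319.3  214.1] F [ 0.5 -1.2  0.2] err mm [-157.8   94.  -213.7] deg [-0.1 17.6 -0. ] open 0.734 t 2.02
[[-3.16, 1.88, -4.27], [-0.0, 3.5, -0.0]]
[[-2.89, 1.88, -4.46], [-0.0, 3.5, -0.0]]
[[-2.61, 1.88, -4.63], [-0.0, 3.5, -0.0]]
[[-2.32, 1.88, -4.78], [-0.0, 3.5, -0.0]]
[[-2.02, 1.88, -4.91], [-0.0, 3.5, -0.0]]
```

Request:
{"fn": "apply_moves", "kwargs": {
  "increments": [
    [[-3.2, 1.8, -4.3], [0, 3.5, 0], 6],
    [[-2.9, 1.8, -4.5], [0, 3.5, 0], 6],
    [[-2.6, 1.8, -4.6], [0, 3.5, 0], 6],
    [[-2.3, 1.8, -4.8], [0, 3.5, 0], 6],
    [[-2.0, 1.8, -4.9], [0, 3.5, 0], 6]
  ]
}}

```text
t: 2.65
eef_pos: [546.8, -79.8, 123.7]
tcp_rot: [-1.568, 0.007, 2.954]
ft_force: [2.2, -1.8, 0.2]
opening: 0.631
```

```bash
cat > e.py <<'E'
from plan import *
plan(np.array([*RACK,120]),orient(RY),1)
o=[]
for n in("side","top"):
    p=read_camera(n); o.append(p["img"])
    for t in("cell_mid","cell_nub","rack_mid"):
        for d in nets.mark_of(p,t)[:1]: print(n,t,w(p,d["point"]).round(1),round(d["confidence"],2))
    print(n,proj(p,[pose()[0]]).round())
cv2.imwrite("pics/e.png",cv2.resize(np.hstack(o),None,fx=.78,fy=.78)[:,:,::-1])
E
python3 e.py
```

```text
at [546.8 -79.8 123.7] F [ 2.2 -1.8  0.2] err mm [4.3 3.7 8.3] deg [-0.2 -0.5 -0.4] open 0.631 t 2.65
[[0.43, 0.37, 0.83], [-0.2, -0.5, -0.4]]
side cell_mid [543.  -87.9  38.2] 0.55
side cell_nub [596.9 -98.1  34.3] 0.81
side rack_mid [543.3 -89.   36.5] 0.79
side [[252. 164.]]
top [[301. 192.]]
```

View pics/e.png

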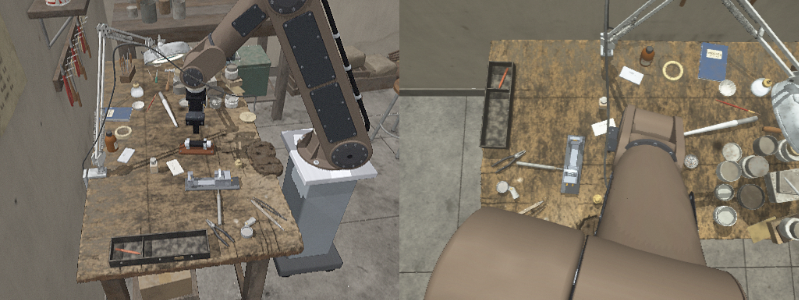

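```bash
python3 -c "
from plan import *
plan(np.array([*RACK,17.5]),orient(RY),4)
print(pose()[2]['tau'].round(1))"
```

```text
at [545.7 -82.6 124.7] F [0.  0.2 1. ] err mm [  4.6 107.2   5. ] deg [-0.2 -0.5 -0.4] open 0.636 t 3.05
[[0.11, 2.68, 0.13], [-0.0, -0.1, -0.1]]
[[0.11, 2.68, 0.13], [-0.0, -0.1, -0.1]]
[[0.1, 2.68, 0.13], [-0.0, -0.1, -0.1]]
[[0.1, 2.68, 0.13], [-0.0, -0.1, -0.1]]
[  0.6 -55.6 -20.    0.   -0.1  -0. ]
```

Request:
{"fn": "apply_moves", "kwargs": {
  "increments": [
    [[0.45, 0, 0.5], [-0.2, -0.5, -0.4], 6],
    [[0, 2.5, 0], [0, 0, 0], 6],
    [[0, 2.5, 0], [0, 0, 0], 6],
    [[0, 2.0, 0], [0, 0, 0], 6],
    [[0, 1.0, 0], [0, 0, 0], 6]
  ]
}}

```text
t: 3.68
eef_pos: [539.2, -92.0, 45.4]
tcp_rot: [-1.571, 0.004, 2.96]
ft_force: [-0.9, 0.4, 1.0]
opening: 0.632
```

```bash
python3 -c "
from plan import *
plan(np.array([*RACK,17.5]),orient(RY),1)"
```

```text
at [539.2 -92.   45.4] F [-0.9  0.4  1. ] err mm [-0.8 27.9 -5. ] deg [ 0.  -0.2 -0.2] open 0.632 t 3.67
[[-0.08, 2.79, -0.5], [0.0, -0.2, -0.2]]
```

Request:
{"fn": "apply_moves", "kwargs": {
  "increments": [
    [[0, 0, -0.5], [0, 0, 0], 6],
    [[0, 0, 0], [0, 0, 0], 6],
    [[0, 1.0, 0], [0, 0, 0], 6],
    [[0, 1.0, 0], [0, 0, 0], 6],
    [[0, 0.6, 0], [0, 0, 0], 6]
  ]
}}

```text
t: 4.3
eef_pos: [540.8, -87.6, 19.6]
tcp_rot: [-1.571, 0.006, 2.959]
ft_force: [0.0, -0.6, 0.7]
opening: 0.632
```

```bash
python3 -c "
from plan import *
plan(np.array([*RACK,17.5]),orient(RY),1)"
```

```text
at [540.8 -87.6  19.6] F [ 0.  -0.6  0.7] err mm [-0.1  2.1 -0.5] deg [-0.  -0.2 -0.4] open 0.632 t 4.3
[[-0.01, 0.21, -0.05], [-0.0, -0.2, -0.4]]
```

Close the gripper (shut target; it stops on the stick).

Request:
{"fn": "apply_moves", "kwargs": {
  "increments": [
    [[0, 0.15, 0], [0, 0, 0], 3],
    [[0, 0, 0], [0, 0, 0], 1],
    [[0, 0, 0], [0, 0, 0], 1],
    [[0, 0, 0], [0, 0, 0], 1],
    [[0, 0, 0], [0, 0, 0], 1]
  ]
}}

```text
t: 4.92
eef_pos: [540.7, -87.6, 17.6]
tcp_rot: [-1.571, 0.006, 2.96]
ft_force: [-0.3, -0.1, -1.4]
opening: 0.292
```

```bash
python3 -c "
from plan import *
plan(np.array([*RACK,17.5]),orient(RY),1)"
```

```text
at [540.7 -87.6  17.6] F [-0.3 -0.1 -1.4] err mm [-0.2  0.1 -0.4] deg [-0.  -0.2 -0.3] open 0.292 t 4.92
[[-0.02, 0.01, -0.04], [-0.0, -0.2, -0.3]]
```

Request:
{"fn": "apply_moves", "kwargs": {
  "increments": [
    [[0, -0.5, 0], [0, 0, 0], 1],
    [[0, -0.5, 0], [0, 0, 0], 1],
    [[0, -0.6, 0], [0, 0, 0], 1],
    [[0, -0.6, 0], [0, 0, 0], 1],
    [[0, -0.8, 0], [0, 0, 0], 1]
  ]
}}

```text
t: 5.55
eef_pos: [539.9, -87.4, 48.9]
tcp_rot: [-1.571, 0.004, 2.96]
ft_force: [1.1, 0.1, -2.2]
opening: 0.291
```

Request:
{"fn": "apply_moves", "kwargs": {
  "increments": [
    [[0, -1.5, 0], [0, 0, 0], 1],
    [[0, -2, 0], [0, 0, 0], 1],
    [[0, -2, 0], [0, 0, 0], 1],
    [[0, -2, 0], [0, 0, 0], 1],
    [[0, -1, 0], [0, 0, 0], 1]
  ]
}}

```text
t: 6.18
eef_pos: [540.0, -87.4, 141.5]
tcp_rot: [-1.571, 0.008, 2.96]
ft_force: [0.6, -0.2, -2.1]
opening: 0.288
```

```bash
cat > f.py <<'E'
from plan import *
o=[]
for n in("side","top"):
    p=read_camera(n)
    for t in("cell_mid","cell_nub"):
        for d in nets.mark_of(p,t)[:1]: print(n,t,w(p,d["point"]).round(1),round(d["confidence"],2))
    q,Rm,s=pose(); g=q-18.8*Rm[:,1]; print("grip",g.round(1))
    c=proj(p,[g])[0].round().astype(int); o.append(cv2.resize(p["img"][max(c[1]-45,0):c[1]+45,c[0]-45:c[0]+45],(400,400)))
cv2.imwrite("pics/f.png",np.hstack(o)[:,:,::-1])
plan(np.array([520,-20,150]),orient(-8.5),5)
E
python3 f.py
```

```text
side cell_mid [541.8 -88.3 159.3] 0.65
side cell_nub [733.5  11.5  27.2] 0.46
grip [539.7 -87.3 158.9]
grip [539.3 -87.2 157.7]
at [539.4 -87.2 138.9] F [ 0.7 -0.6 -1.3] err mm [ 31.2 -11.2 -62.6] deg [ 0.  -1.9 -0.3] open 0.29 t 6.47
[[0.62, -0.22, -1.25], [0.0, -0.4, -0.1]]
[[0.62, -0.22, -1.26], [0.0, -0.4, -0.1]]
[[0.61, -0.22, -1.26], [0.0, -0.4, -0.1]]
[[0.6, -0.22, -1.26], [0.0, -0.4, -0.1]]
[[0.59, -0.22, -1.27], [0.0, -0.4, -0.1]]
```

View pics/f.png

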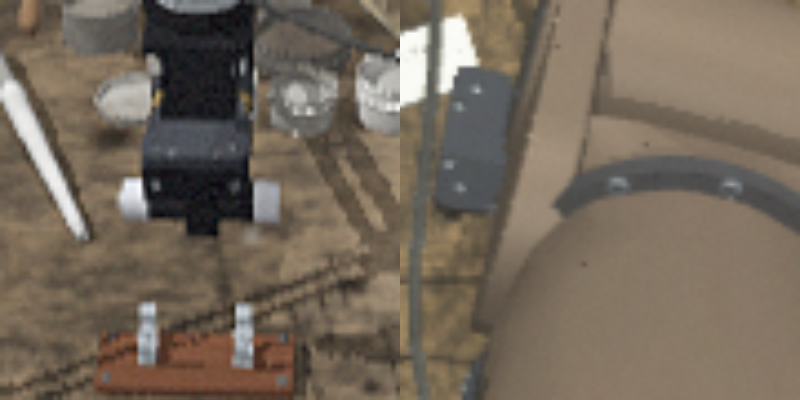

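Request:
{"fn": "apply_moves", "kwargs": {
  "increments": [
    [[0.6, -0.2, -1.2], [0, -0.4, 0], 1],
    [[0.6, -0.2, -1.2], [0, -0.4, 0], 1],
    [[0.6, -0.2, -1.2], [0, -0.4, 0], 1],
    [[0.6, -0.2, -1.2], [0, -0.4, 0], 1],
    [[0.6, -0.2, -1.2], [0, -0.3, 0], 1]
  ]
}}

```text
t: 7.1
eef_pos: [517.7, -18.5, 148.1]
tcp_rot: [-1.571, 0.002, 2.995]
ft_force: [0.2, 0.1, -1.6]
opening: 0.289
```

```bash
cat > g.py <<'E'
from plan import *
o=[]
for n in("side","top"):
    p=read_camera(n); o.append(p["img"])
cv2.imwrite("pics/g.png",cv2.resize(np.hstack(o),None,fx=.78,fy=.78)[:,:,::-1])
P,Rt=crad(27,70,15); plan(P,Rt,10)
print(pose()[2]['tau'].round(1))
E
python3 g.py
```

```text
at [517.6 -18.2 148.2] F [ 0.2 -0.7 -1.8] err mm [ -20.7   60.5 -138.6] deg [-0.2 -1.7 14.9] open 0.29 t 7.2
[[-0.21, 0.6, -1.39], [-0.0, -0.2, 1.5]]
[[-0.2, 0.61, -1.39], [-0.0, -0.2, 1.5]]
[[-0.18, 0.62, -1.38], [-0.0, -0.2, 1.5]]
[[-0.17, 0.62, -1.38], [-0.0, -0.2, 1.5]]
[[-0.16, 0.63, -1.38], [-0.0, -0.2, 1.5]]
[[-0.15, 0.63, -1.38], [-0.0, -0.2, 1.5]]
[[-0.13, 0.63, -1.38], [-0.0, -0.2, 1.5]]
[[-0.12, 0.64, -1.38], [-0.0, -0.2, 1.5]]
[[-0.11, 0.64, -1.38], [-0.0, -0.2, 1.5]]
[[-0.1, 0.64, -1.38], [-0.0, -0.2, 1.5]]
[  0.9 -52.6 -20.6   0.1  -0.1   0.2]
```

View pics/g.png

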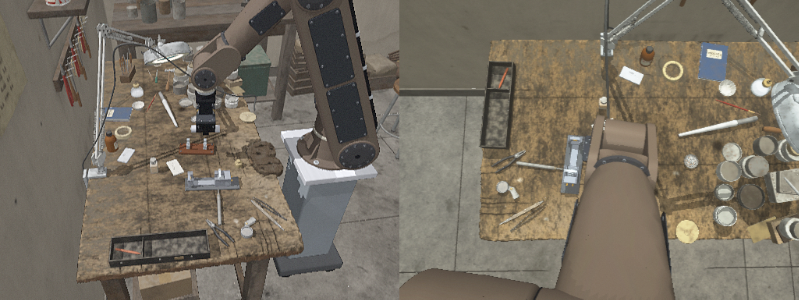

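Request:
{"fn": "apply_moves", "kwargs": {
  "increments": [
    [[-0.3, 0.6, -2.4], [0, -0.4, 2.5], 1],
    [[-0.3, 0.6, -2.4], [0, -0.4, 2.5], 1],
    [[-0.3, 0.6, -2.4], [0, -0.4, 2.5], 1],
    [[-0.3, 0.6, -2.4], [0, -0.4, 2.5], 1],
    [[-0.2, 0.6, -2.4], [0, 0, 2.5], 1]
  ]
}}

```text
t: 7.82
eef_pos: [552.4, 100.2, 119.6]
tcp_rot: [-1.569, 0.229, 3.022]
ft_force: [-0.4, -0.3, -1.7]
opening: 0.286
```

```bash
python3 -c "
from plan import *
P,Rt=crad(27,70,15); plan(P,Rt,1)"
```

```text
at [552.4 100.2 119.6] F [-0.4 -0.3 -1.7] err mm [  3.3  31.8 -16.5] deg [-0.1 -0.1  1.9] open 0.286 t 7.83
[[0.33, 3.18, -1.65], [-0.1, -0.1, 1.9]]
```

Request:
{"fn": "apply_moves", "kwargs": {
  "increments": [
    [[0.2, 1.0, -1.2], [0, 0, 1.5], 1],
    [[0, 1.0, -0.3], [0, 0, 0.4], 1],
    [[0, 1.0, 0], [0, 0, 0], 1],
    [[0, 0, 0], [0, 0, 0], 1],
    [[0, 0, 0], [0, 0, 0], 1]
  ]
}}

```text
t: 8.45
eef_pos: [560.6, 114.6, 88.5]
tcp_rot: [-1.569, 0.263, 3.023]
ft_force: [0.1, -0.0, -2.5]
opening: 0.283
```

```bash
cat > i.py <<'E'
from plan import *
P,Rt=crad(27,40,15); plan(P,Rt,1)
p=read_camera("side")
for t in("cell_mid","cell_nub","cradle_mid","cradle_contact_end","cradle_spring_end"):
    for d in nets.mark_of(p,t)[:1]: print(t,w(p,d["point"]).round(1),round(d["confidence"],2))
q,Rm,s=pose(); g=q-18.8*Rm[:,1]; print("grip",g.round(1))
c=proj(p,[g])[0].round().astype(int); print(c)
im=p["img"][c[1]-60:c[1]+60,c[0]-80:c[0]+80]
cv2.imwrite("pics/i.png",cv2.resize(im,None,fx=5,fy=5,interpolation=cv2.INTER_CUBIC)[:,:,::-1])
E
python3 i.py
```

```text
at [560.6 114.6  88.5] F [ 0.1 -0.  -2.5] err mm [10.2 29.  -1.2] deg [-0.1 -0.1 -0.1] open 0.283 t 8.45
[[1.02, 2.9, -0.12], [-0.1, -0.1, -0.1]]
cell_mid [556.1 115.7 107.5] 0.64
cell_nub [611.4 109.5 121.2] 0.61
cradle_mid [526.  118.   35.6] 0.71
cradle_contact_end [621.7 111.3   8.4] 0.92
cradle_spring_end [407.6 130.9   6.9] 0.82
grip [555.5 115.7 106.8]
[257 210]
```

View pics/i.png

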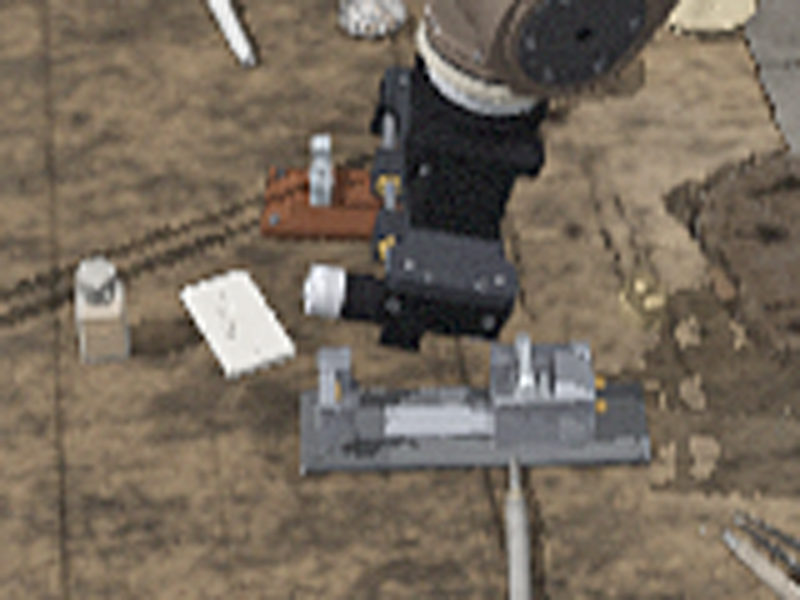

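```bash
python3 -c "
from plan import *
P,Rt=crad(26.5,28,15); plan(P,Rt,4)"
```

```text
at [560.4 115.1  88.7] F [-0.1  0.8 -1.2] err mm [13.7 40.6 -0.7] deg [-0.1 -0.1 -0.1] open 0.285 t 8.75
[[0.34, 1.02, -0.02], [-0.0, -0.0, -0.0]]
[[0.34, 1.02, -0.02], [-0.0, -0.0, -0.0]]
[[0.34, 1.02, -0.02], [-0.0, -0.0, -0.0]]
[[0.34, 1.02, -0.02], [-0.0, -0.0, -0.0]]
```

Request:
{"fn": "apply_moves", "kwargs": {
  "increments": [
    [[0.35, 1.0, 0], [0, 0, 0], 1],
    [[0.35, 1.0, -0.1], [0, 0, 0], 1],
    [[0.35, 1.0, 0], [0, 0, 0], 1],
    [[0.2, 0.7, 0], [0, 0, 0], 1],
    [[0, 0, 0], [0, 0, 0], 1]
  ]
}}

```text
t: 9.38
eef_pos: [557.5, 116.5, 46.2]
tcp_rot: [-1.569, 0.262, 3.024]
ft_force: [0.3, 0.1, -1.7]
opening: 0.289
```

```bash
python3 -c "
from plan import *
P,Rt=crad(26,16,15); plan(P,Rt,3)"
```

```text
at [557.5 116.5  46.2] F [ 0.3  0.1 -1.7] err mm [ 3.3 11.9  0.4] deg [-0.1 -0.1 -0. ] open 0.289 t 9.38
[[0.11, 0.4, 0.01], [-0.0, -0.0, -0.0]]
[[0.11, 0.4, 0.01], [-0.0, -0.0, -0.0]]
[[0.11, 0.4, 0.01], [-0.0, -0.0, -0.0]]
```

Request:
{"fn": "apply_moves", "kwargs": {
  "increments": [
    [[0.1, 0.4, 0], [0, 0, 0], 1],
    [[0.1, 0.4, 0], [0, 0, 0], 1],
    [[0.1, 0.3, 0], [0, 0, 0], 1],
    [[0, 0, 0], [0, 0, 0], 1],
    [[0, 0, 0], [0, 0, 0], 1]
  ]
}}

```text
t: 10.0
eef_pos: [557.9, 116.5, 34.6]
tcp_rot: [-1.569, 0.263, 3.024]
ft_force: [0.5, -0.0, -1.2]
opening: 0.291
```

```bash
cat > st.py <<'E'
from plan import *
import sys
dx,dz,t=map(float,sys.argv[1:4])
P,Rt=crad(dx,dz,t); plan(P,Rt,int(sys.argv[4]))
q,Rm,s=pose(); g=q-18.8*Rm[:,1]-[*M,36]
print("grip dx,dy,dz",[round(float(v),1) for v in(g[:2]@U,g[:2]@[-U[1],U[0]],g[2])],"F along,across,up",[round(float(v),1) for v in(s["ft_force"][:2]@U,s["ft_force"][:2]@[-U[1],U[0]],s["ft_force"][2])])
E
python3 st.py 18 15.5 15 4
```

```text
at [557.9 116.5  34.6] F [ 0.5 -0.  -1.2] err mm [ 8.5 -1.   0.4] deg [-0.1 -0.1 -0.1] open 0.291 t 10.0
[[0.21, -0.02, 0.01], [-0.0, -0.0, -0.0]]
[[0.21, -0.02, 0.01], [-0.0, -0.0, -0.0]]
[[0.21, -0.02, 0.01], [-0.0, -0.0, -0.0]]
[[0.21, -0.02, 0.01], [-0.0, -0.0, -0.0]]
grip dx,dy,dz [26.4, 0.5, 16.8] F along,across,up [0.5, 0.0, -1.2]
```

Request:
{"fn": "apply_moves", "kwargs": {
  "increments": [
    [[0.02, 0.08, 0], [0, 0, 0], 1],
    [[0.2, -0.05, 0], [0, 0, 0], 1],
    [[0.2, -0.05, 0], [0, 0, 0], 1],
    [[0.2, -0.05, 0], [0, 0, 0], 1],
    [[0.2, -0.05, 0], [0, 0, 0], 1]
  ]
}}

```text
t: 10.62
eef_pos: [550.0, 117.6, 34.1]
tcp_rot: [-1.57, 0.265, 3.024]
ft_force: [3.1, -1.2, -1.3]
opening: 0.29
```

```bash
python3 st.py 16 15.5 15 4
```

```text
at [550.  117.6  34.1] F [ 3.1 -1.2 -1.3] err mm [2.6 0.1 0.6] deg [-0.1 -0.1 -0.2] open 0.29 t 10.62
[[0.07, 0.0, 0.01], [-0.0, -0.0, -0.0]]
[[0.07, 0.0, 0.01], [-0.0, -0.0, -0.0]]
[[0.07, 0.0, 0.01], [-0.0, -0.0, -0.0]]
[[0.07, 0.0, 0.01], [-0.0, -0.0, -0.0]]
grip dx,dy,dz [18.4, 0.6, 16.3] F along,across,up [3.2, -0.8, -1.3]
```

Request:
{"fn": "apply_moves", "kwargs": {
  "increments": [
    [[0.2, 0.0, 0.05], [0, 0, 0], 1],
    [[0.15, -0.04, 0], [0, 0, 0], 1],
    [[0.15, -0.04, 0], [0, 0, 0], 1],
    [[0.15, -0.04, 0], [0, 0, 0], 1],
    [[0, 0, 0], [0, 0, 0], 1]
  ]
}}

```text
t: 11.25
eef_pos: [546.2, 118.1, 34.9]
tcp_rot: [-1.572, 0.272, 3.024]
ft_force: [4.8, -2.2, -3.1]
opening: 0.29
```

```bash
python3 st.py 8 14.8 15 4
```

```text
at [546.2 118.1  34.9] F [ 4.8 -2.2 -3.1] err mm [7.  0.3 0.7] deg [ 0.  -0.1 -0.6] open 0.29 t 11.25
[[0.17, 0.01, 0.02], [0.0, -0.0, -0.1]]
[[0.17, 0.01, 0.02], [0.0, -0.0, -0.1]]
[[0.17, 0.01, 0.02], [0.0, -0.0, -0.1]]
[[0.17, 0.01, 0.02], [0.0, -0.0, -0.1]]
grip dx,dy,dz [14.5, 0.7, 17.0] F along,across,up [5.0, -1.7, -3.1]
```

Request:
{"fn": "apply_moves", "kwargs": {
  "increments": [
    [[0.22, 0.1, 0], [0, 0, -0.8], 1],
    [[0.22, 0.05, 0], [0, 0, -0.8], 1],
    [[0.2, 0.0, 0], [0, 0, 0], 1],
    [[0.2, 0.0, 0], [0, 0, 0], 1],
    [[0, 0, 0], [0, 0, 0], 1]
  ]
}}

```text
t: 11.88
eef_pos: [543.6, 118.6, 33.3]
tcp_rot: [-1.574, 0.255, 3.024]
ft_force: [7.5, -3.8, -2.6]
opening: 0.289
```

```bash
python3 st.py 7 13.5 14 4
```

```text
at [543.6 118.6  33.3] F [ 7.5 -3.8 -2.6] err mm [5.7 0.7 0.9] deg [ 0.2 -0.  -0.6] open 0.289 t 11.88
[[0.14, 0.02, 0.02], [0.0, -0.0, -0.1]]
[[0.14, 0.02, 0.02], [0.0, -0.0, -0.1]]
[[0.14, 0.02, 0.02], [0.0, -0.0, -0.1]]
[[0.14, 0.02, 0.02], [0.0, -0.0, -0.1]]
grip dx,dy,dz [12.2, 0.8, 15.5] F along,across,up [7.9, -2.9, -2.6]
```

Request:
{"fn": "apply_moves", "kwargs": {
  "increments": [
    [[0.25, 0.1, 0.1], [0, 0, -0.5], 1],
    [[0.25, 0.05, 0.05], [0, 0, -0.5], 1],
    [[0.25, 0.0, 0], [0, 0, 0], 1],
    [[0.25, 0.0, 0], [0, 0, 0], 1],
    [[0.1, 0, 0], [0, 0, 0], 1]
  ]
}}

```text
t: 12.5
eef_pos: [541.6, 119.1, 32.9]
tcp_rot: [-1.58, 0.256, 3.023]
ft_force: [8.5, -5.6, -0.5]
opening: 0.286
```

```bash
python3 st.py 7 13.5 14 4
```

```text
at [541.6 119.1  32.9] F [ 8.5 -5.6 -0.5] err mm [3.6 0.8 1.1] deg [ 0.5 -0.1 -0.7] open 0.286 t 12.5
[[0.09, 0.02, 0.03], [0.1, -0.0, -0.2]]
[[0.09, 0.02, 0.03], [0.1, -0.0, -0.2]]
[[0.09, 0.02, 0.03], [0.1, -0.0, -0.2]]
[[0.09, 0.02, 0.03], [0.1, -0.0, -0.2]]
grip dx,dy,dz [10.1, 0.9, 15.1] F along,across,up [9.1, -4.6, -0.5]
```

```bash
cat > k.py <<'E'
from plan import *
s=readout.state(); print(s["moment"].round(2),s["tau"].round(1),s["qvel"].round(3),s["joints"].round(3))
p=read_camera("side")
q,Rm,s=pose(); g=q-18.8*Rm[:,1]
c=proj(p,[g])[0].round().astype(int)
im=p["img"][c[1]-45:c[1]+45,c[0]-60:c[0]+60]
cv2.imwrite("pics/k.png",cv2.resize(im,None,fx=6.6,fy=6.6,interpolation=cv2.INTER_CUBIC)[:,:,::-1])
E
python3 k.py; python3 st.py 7 13.5 14 1
```

```text
[-0.67 -1.2  -0.  ] [  3.2 -53.6  -7.1   0.5   0.9   0.2] [-0.001 -0.007  0.002 -0.023 -0.028  0.022] [ 0.123  0.602  2.058 -0.221  0.236  2.019]
at [541.6 119.1  33. ] F [ 9.1 -3.6 -1. ] err mm [3.7 0.8 1.1] deg [ 0.5 -0.1 -0.7] open 0.29 t 12.55
[[0.37, 0.08, 0.11], [0.5, -0.1, -0.7]]
grip dx,dy,dz [10.1, 0.9, 15.2] F along,across,up [9.4, -2.6, -1.0]
```

View pics/k.png

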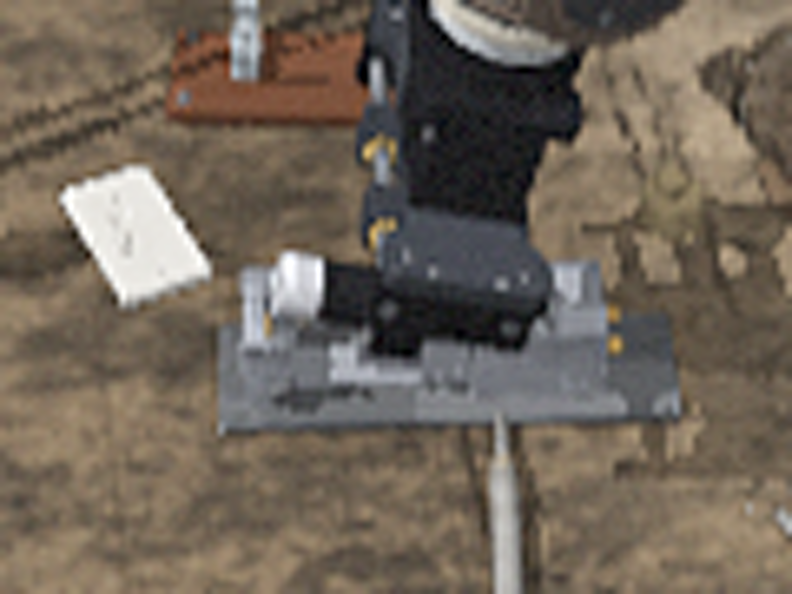

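Request:
{"fn": "apply_moves", "kwargs": {
  "increments": [
    [[0.25, 0.05, 0.15], [0.3, 0, -0.5], 1],
    [[0.25, 0.05, 0.15], [0.3, 0, -0.5], 1],
    [[0.25, 0.0, 0.1], [0, 0, 0], 1],
    [[0.25, 0.0, 0.1], [0, 0, 0], 1],
    [[0.2, 0, 0], [0, 0, 0], 1]
  ]
}}

```text
t: 13.18
eef_pos: [540.2, 117.4, 33.5]
tcp_rot: [-1.579, 0.262, 3.02]
ft_force: [9.9, -2.9, -0.1]
opening: 0.289
```

```bash
python3 st.py 7 13.5 14 1; python3 -c "
from h import *
print(readout.state()['moment'].round(2))"
```

```text
at [540.2 117.4  33.5] F [ 9.9 -2.9 -0.1] err mm [ 2.7  1.6 -0.7] deg [ 0.4 -0.3 -1. ] open 0.289 t 13.18
[[0.27, 0.16, -0.07], [0.4, -0.3, -1.0]]
grip dx,dy,dz [8.8, -0.8, 15.7] F along,across,up [10.1, -1.7, -0.1]
[-0.38 -1.37  0.  ]
```

Request:
{"fn": "apply_moves", "kwargs": {
  "increments": [
    [[0.3, 0.05, 0], [0.2, 0.1, -0.5], 1],
    [[0.3, 0.05, 0], [0.2, 0.1, -0.5], 1],
    [[0.3, 0.05, 0], [0, 0, 0], 1],
    [[0.3, 0.05, 0], [0, 0, -0.5], 1],
    [[0.25, 0.05, 0], [0, 0, -0.5], 1]
  ]
}}

```text
t: 13.8
eef_pos: [537.2, 118.1, 32.1]
tcp_rot: [-1.577, 0.249, 3.018]
ft_force: [10.4, -6.3, 2.1]
opening: 0.288
```

```bash
python3 st.py 6.5 9 9 4
```

```text
at [537.2 118.1  32.1] F [10.4 -6.3  2.1] err mm [ 2.6  5.2 -0.3] deg [ 0.3 -0.4 -5.3] open 0.288 t 13.8
[[0.06, 0.13, -0.01], [0.1, -0.1, -1.3]]
[[0.06, 0.13, -0.01], [0.1, -0.1, -1.3]]
[[0.06, 0.13, -0.01], [0.1, -0.1, -1.3]]
[[0.06, 0.14, -0.01], [0.1, -0.1, -1.3]]
grip dx,dy,dz [6.0, -0.5, 14.4] F along,across,up [11.0, -5.1, 2.1]
```

Request:
{"fn": "apply_moves", "kwargs": {
  "increments": [
    [[0.25, 0.12, 0], [0.1, 0, -1.4], 1],
    [[0.25, 0.12, 0], [0.1, 0, -1.4], 1],
    [[0.25, 0.12, 0], [0.1, 0, -1.4], 1],
    [[0.25, 0.12, 0], [0, 0, -1.4], 1],
    [[0.25, 0.1, 0], [0, 0, -1.0], 1]
  ]
}}

```text
t: 14.42
eef_pos: [536.9, 118.1, 27.7]
tcp_rot: [-1.576, 0.154, 3.019]
ft_force: [10.5, -5.0, -2.3]
opening: 0.289
```

```bash
python3 st.py 6 5 4.5 4
```

```text
at [536.9 118.1  27.7] F [10.5 -5.  -2.3] err mm [ 3.6  5.  -0.4] deg [ 0.3 -0.3 -4.3] open 0.289 t 14.43
[[0.09, 0.12, -0.01], [0.1, -0.1, -1.1]]
[[0.09, 0.13, -0.01], [0.1, -0.1, -1.1]]
[[0.09, 0.13, -0.01], [0.1, -0.1, -1.1]]
[[0.08, 0.13, -0.01], [0.1, -0.1, -1.1]]
grip dx,dy,dz [7.4, -0.5, 10.3] F along,across,up [11.0, -3.8, -2.3]
```

Request:
{"fn": "apply_moves", "kwargs": {
  "increments": [
    [[0.33, 0.12, 0], [0.1, 0, -1.1], 1],
    [[0.33, 0.13, 0], [0.1, 0, -1.1], 1],
    [[0.33, 0.13, 0], [0, 0, -1.1], 1],
    [[0.3, 0.13, 0], [0, 0, -1.1], 1],
    [[0.25, 0.1, 0], [0, 0, -0.6], 1]
  ]
}}

```text
t: 15.05
eef_pos: [534.2, 118.5, 23.1]
tcp_rot: [-1.576, 0.09, 3.021]
ft_force: [12.5, -4.8, -1.3]
opening: 0.288
```

```bash
python3 st.py 6 1 0.5 4
```

```text
at [534.2 118.5  23.1] F [12.5 -4.8 -1.3] err mm [ 1.9  4.8 -0.3] deg [ 0.3 -0.2 -4.7] open 0.288 t 15.05
[[0.05, 0.12, -0.01], [0.1, -0.1, -1.2]]
[[0.05, 0.12, -0.01], [0.1, -0.1, -1.2]]
[[0.04, 0.12, -0.01], [0.1, -0.1, -1.2]]
[[0.04, 0.12, -0.01], [0.1, -0.1, -1.2]]
grip dx,dy,dz [5.9, -0.5, 5.9] F along,across,up [13.0, -3.3, -1.3]
```

Request:
{"fn": "apply_moves", "kwargs": {
  "increments": [
    [[0.15, 0.12, 0], [0.1, 0, -1.2], 1],
    [[0.18, 0.12, 0], [0.1, 0, -1.2], 1],
    [[0.2, 0.12, 0], [0, 0, -1.2], 1],
    [[0.2, 0.12, 0], [0, 0, -1.2], 1],
    [[0.2, 0.1, 0], [0, 0, -0.6], 1]
  ]
}}

```text
t: 15.68
eef_pos: [535.7, 118.3, 19.5]
tcp_rot: [-1.576, 0.016, 3.022]
ft_force: [9.7, -2.1, -1.0]
opening: 0.288
```

```bash
python3 st.py 6.5 0 0 2
```

```text
at [535.7 118.3  19.5] F [ 9.7 -2.1 -1. ] err mm [ 2.6  2.2 -0.3] deg [ 0.3 -0.2 -0.9] open 0.288 t 15.68
[[0.13, 0.11, -0.01], [0.1, -0.1, -0.5]]
[[0.13, 0.11, -0.01], [0.1, -0.1, -0.5]]
grip dx,dy,dz [8.7, -0.4, 2.3] F along,across,up [9.9, -1.0, -1.0]
```

Request:
{"fn": "apply_moves", "kwargs": {
  "increments": [
    [[0.2, 0.1, 0], [0.1, 0, -0.4], 1],
    [[0.2, 0.1, 0], [0, 0, -0.3], 1],
    [[0.15, 0.1, 0], [0, 0, -0.2], 1],
    [[0.1, 0.1, 0], [0, 0, 0], 1],
    [[0.1, 0.1, 0], [0, 0, 0], 1]
  ]
}}

```text
t: 16.3
eef_pos: [537.8, 118.5, 17.7]
tcp_rot: [-1.577, 0.022, 3.023]
ft_force: [4.8, -1.8, 4.2]
opening: 0.285
```

```bash
python3 st.py 8 0 0 2; cat > m.py <<'E'
from plan import *
p=read_camera("side")
for t in("cell_mid","cell_nub","cradle_mid"):
    for d in nets.mark_of(p,t)[:1]: print(t,w(p,d["point"]).round(1),round(d["confidence"],2))
c=proj(p,[[*M,36]])[0].round().astype(int)
im=p["img"][c[1]-45:c[1]+45,c[0]-60:c[0]+60]
import sys
cv2.imwrite("pics/"+sys.argv[1],cv2.resize(im,None,fx=6.6,fy=6.6,interpolation=cv2.INTER_CUBIC)[:,:,::-1])
E
python3 m.py m.png
```

```text
at [537.8 118.5  17.7] F [ 4.8 -1.8  4.2] err mm [3.2 0.4 0.1] deg [ 0.4 -0.1 -1.3] open 0.285 t 16.3
[[0.16, 0.02, 0.0], [0.2, -0.1, -0.6]]
[[0.16, 0.02, 0.0], [0.2, -0.1, -0.6]]
grip dx,dy,dz [10.7, -0.0, 0.5] F along,across,up [5.0, -1.2, 4.2]
cell_mid [537.1 121.   38.5] 0.49
cell_nub [593.7 110.5  36.9] 0.58
```

View pics/m.png

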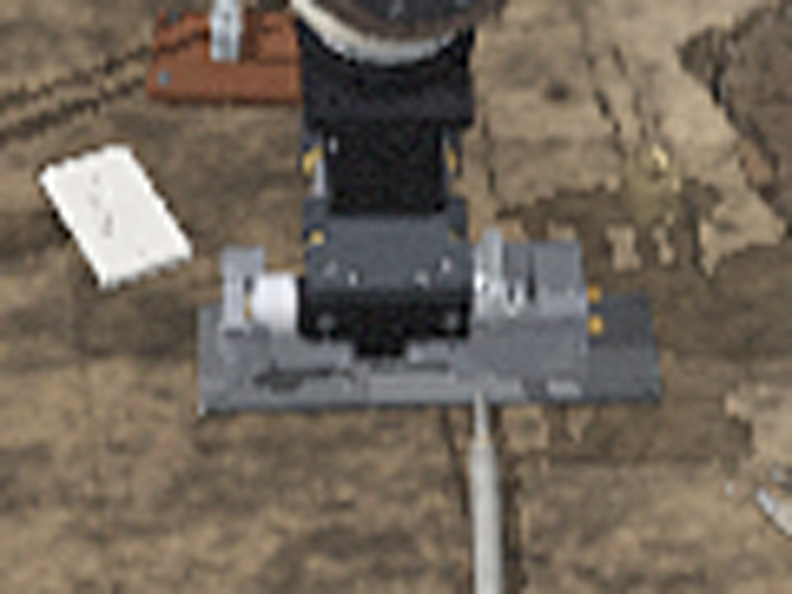

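Request:
{"fn": "apply_moves", "kwargs": {
  "increments": [
    [[0, 0.05, 0], [0, 0, -0.5], 1],
    [[0, 0.05, 0], [0, 0, -0.5], 1],
    [[0, 0, 0], [0, 0, 0], 3.5],
    [[0, 0, 0], [0, 0, 0], 4.5],
    [[0, 0, 0], [0, 0, 0], 5]
  ]
}}

```text
t: 17.12
eef_pos: [535.8, 118.5, 17.1]
tcp_rot: [-1.576, 0.001, 3.023]
ft_force: [0.3, -0.7, -0.3]
opening: 0.506
```

Request:
{"fn": "apply_moves", "kwargs": {
  "increments": [
    [[0, 0, 0], [0, 0, 0], 5],
    [[0, -0.8, 0], [0, 0, 0], 5],
    [[0, -1.5, 0], [0, 0, 0], 5],
    [[0, -3, 0], [0, 0, 0], 5],
    [[0, -5, 0], [0, 0, 0], 5]
  ]
}}

```text
t: 17.75
eef_pos: [534.1, 117.8, 122.2]
tcp_rot: [-1.575, -0.005, 3.023]
ft_force: [-0.1, 1.0, -0.0]
opening: 0.523
```

Request:
{"fn": "apply_moves", "kwargs": {
  "increments": [
    [[0, -5, 3], [0, 0, 0], 5],
    [[0, -5, 5], [0, 0, 0], 5],
    [[0, -2, 6], [0, 0, 0], 5],
    [[0, 0, 6], [0, 0, 0], 5],
    [[0, 0, 4], [0, 0, 0], 5]
  ]
}}

```text
t: 18.38
eef_pos: [506.9, -116.8, 247.6]
tcp_rot: [-1.574, 0.009, 3.029]
ft_force: [0.3, -0.5, 0.1]
opening: 0.529
```

```bash
python3 m.py n.png; python3 - <<'E'
from plan import *
for n in("side","top"):
    p=read_camera(n)
    for t in("cell_mid","cell_nub","cradle_mid","cradle_contact_end","vial_mid","weight_mid","pliers_mid","dish_mid"):
        for d in nets.mark_of(p,t)[:1]:
            P=w(p,d["point"]); e=P[:2]-M; print(n,t,P.round(1),round(d["confidence"],2),"crad",(e@U).round(1),(e@[-U[1],U[0]]).round(1))
print(pose()[2]["t"],pose()[2]["ft_force"])
E
```

```text
cell_mid [540.4 116.9  37.7] 0.7
cell_nub [595.4 109.1  34.5] 0.81
cradle_mid [524.4 119.6  36.5] 0.92
side cell_mid [540.1 118.9  36.4] 0.71 crad 13.4 0.8
side cell_nub [591.6 112.1  35.6] 0.78 crad 65.4 -0.0
side cradle_mid [526.9 120.5  37.1] 0.92 crad 0.1 0.8
side cradle_contact_end [623.  108.2   4.3] 0.75 crad 97.0 -0.2
side vial_mid [732.1   8.6  28.8] 0.76 crad 216.9 -86.4
side weight_mid [391.4  33.9  11.7] 0.41 crad -124.3 -100.9
side pliers_mid [529.7 347.9   1.7] 0.78 crad -23.6 227.0
side dish_mid [ 519.8 -301.9    2.5] 0.39 crad 42.3 -419.5
top cell_mid [539.7 120.5  37.2] 0.6 crad 12.8 2.3
top cell_nub [594.5 117.1  34.4] 0.82 crad 67.7 5.3
top cradle_mid [529.6 116.4  33.4] 0.81 crad 3.3 -3.0
top cradle_contact_end [620.8 108.9   8.2] 0.89 crad 94.7 0.3
top vial_mid [732.   14.7  29.6] 0.52 crad 216.1 -80.3
top weight_mid [396.1  37.8  16.3] 0.66 crad -120.2 -96.6
top pliers_mid [531.7 346.3   6.3] 0.64 crad -21.4 225.6
top dish_mid [622.4 106.9   9.6] 0.27 crad 96.6 -1.6
19.475 [-0.354439    0.10855095  0.03294801]
```

View pics/n.png

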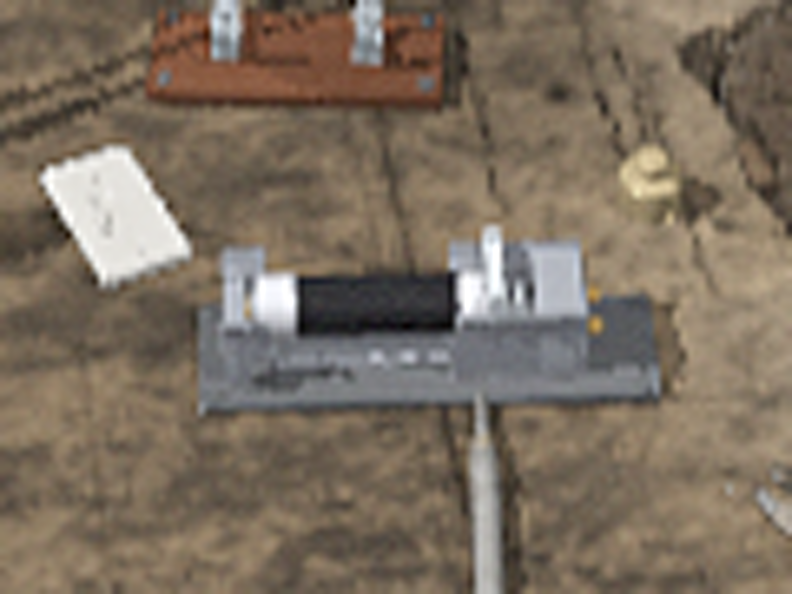

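The stick lies level at about (250–485, 300) in the crop, with its nub against the contact wall and its flat end under the strap. The brass weight at (650, 180) has not moved, and the gripper is clear.

```bash
python3 -c "
from h import *
print(env.job_done())"
```

```text
the job is handed in; nothing more can be done
None
```

The battery stick is loaded in the charging cradle and the job is handed in at about t = 19.5 s. No verdict was reported.

**What I did:** I gripped the stick by its middle and pulled it up out of the clips. I tilted it about 15° nub-up, tucked the flat end under the strap and pressed it into the spring contact. I then levelled the stick while holding the spring in, and released it so the nub rested on the fixed contact.

**Spring travel:** it was about 13–14 mm in by position. One force reading of 13 N at 5° tilt would mean about 15 mm. That is nearer the 16.5 mm limit than the position estimate, which gave about 13 mm at that moment, so I backed off slightly. I have no direct reading of the spring joint.

**Last checks:**
- **Stick position:** the side camera puts its centre about 13 mm along the cradle from cradle_mid, 1 mm across and level in height. The nub is at the same height within about 1 mm. The final picture shows it level and seated.
- **One disagreement:** the top camera put the nub 5 mm off to the side, but its cradle reading was also 3 mm off. I trusted the side view and the gripper's own position.
- **Bystanders:** vial, weight and pliers measured where they were at the start, within the cameras' few mm of error. The dish did too from the side camera. The top camera's dish reading was a low-confidence false match on the cradle.
- **Robot:** the arm is clear and touching nothing.

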